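# Hold a chair back flush on a tilted assembly rack

## Robot

A 6-joint arm with a two-finger parallel gripper is mounted at the origin on the work surface. World frame = base frame: x ahead of the robot, y to its left, z up, the work surface at z = 0. Lengths are in m, angles in rad, forces in N, time in s.
With the tool pointing down it reaches from about 0.225 to 0.875 m from the base axis. Payload 3.4 kg.
Tool frame: the origin (TCP) lies at the very end of the fingers, on their centre line; the grasp point (between the pads) lies 19 mm behind it; z points along the fingers, y is the line along which they close (so a half turn about z gives the same grasp; the last joint's range is limited). The gripper opens to 85 mm and grips with 20 to 120 N. Pads are 22 mm wide; open, the fingers measure 114 mm over their backs; the gripper's body (76 mm by 85 mm) begins 54 mm behind the grasp point. The pads swing forward as they close: fully open they stand 13 mm farther back than shut.
Start: joints at [1.09, 0.276, 1.505, -0, 1.361, -0.121], TCP at [0.202, 0.538, 0.209] pointing down, gripper open.
Joint ranges: [-2.89, 2.89], [-0.75, 2.08], [0.22, 2.7], [-1.18, 4.32], [0.11, 2.71], [-2.7, 2.7]. Speed limits (rad/s): [2.57, 2.57, 3.14, 3.14, 3.14, 3.14].

## Interface

Orientations are given as a unit quaternion [w, x, y, z].
In Python, from rig import readout, vision, manip gives the robot as it stands.
- The arm moves only by the shell command python3 -m handwheel 'ROWS' [FORCE]. ROWS is JSON, a list of rows, each a list of 3 entries, a list of its own where there are three numbers: the shift along the tool's x, y, z in mm, then the turn, a rotation vector about the tool's x, y, z in units of 6 degrees (1.0 is 6 degrees), then the closure, from -1 (fully open) to 1 (shut), so that 0 is half open. A call has 1 to 20 rows; each row shifts and turns the commanded pose from where the row before left it, along the tool's axes as they then stand; what a row does not reach is not made up. A row lasts 1/8 s, in which the tool goes at most 62.5 mm and 10.7 degrees, less where a joint would pass 70% of its speed; a pose out of reach is approached as far as the arm can. A call is refused whole if a number of a shift passes 62.5 or a number of a turn 1, either way. A call with a gripper value outside its range is refused whole. The fingers move at their own pace and stop on an object; FORCE is the grip in N (left out, the last holds). Time passes only in rows, so rows that do not move let the fingers close. It gives the time, the measured TCP pose, the force, the opening and the grip force at its end, in the units of the state.
- readout.get_state(): the state, without advancing time (a new reading comes with each control period).
- vision.get_image(name): name is "scene" or "top" or "wrist"; returns the picture (384x512x3 uint8, blue, green, red); there is no depth.
- vision.camera_params(name): a dict with "intrinsics" (3x3 intrinsics, pixels), "rvec" (rotation vector, rad) and "tvec" (3), from world to camera coordinates, as OpenCV has them; the wrist camera has in their place "hand_eye" (4x4, takes a point from camera to tool coordinates, whose origin is the TCP and whose axes are the flange's). Camera axes: x right, y down, z forward; pixel columns grow to the right and rows downward; lengths in m; the calibration is good to about 2 mm. A picture is of the moment at which its call begins: read the wrist's pose just before it. camera_params takes no time and is no camera call.
- manip.sign_off(): hands the job in; it is judged then, once.
The state is a dict: "clock": time; "qpos": joint angles; "qd": joint speeds; "effort": joint torques, N m; "position": TCP position; "ee_rot": TCP orientation; "contact_force": force on the tool from outside, world axes, zero at the start; "moment": the same for the moment, N m; "width": finger opening in m; "gripper_force": force on a finger pad.
Only numpy, scipy, OpenCV 4.12 (cv2) and the standard library are available. Lean on these libraries where they do the work, as an engineer would, in place of code of your own. Each camera call takes 0.05 s, during which the arm holds its last target. There are 200 camera calls.

## Task

Three loose slatted backs for miniature chairs lie on the bench; pick up the one whose outline matches the frame on the tilting rack (same length, just a little wider than the frame). Tilt it to the slope of the frame, lay it flat, straight and centred on the frame's sloped face, and press it on gently so that the sprung frame sinks to about half of its 12 mm travel. Finish while still gripping the back and holding it pressed flush there; do not change the rack's slope, and leave the other two backs, the little bench, the cup and the dish where they are.

Things in the scene. Friction and masses are not known exactly. Their poses are not given: they have to be found in the camera images.
- panel_full: Loose slatted miniature chair back, bare pale wood, a flat ladder 84 mm long, 58 mm wide, two long side bars, two end bars and three cross slats, 45 g; bars 12 mm thick. Starts flat on the table. Origin: centre of its underside; x along the length, y the width, z up at the start. It matches the frame and is the one to use; both faces and both ends are alike.
- panel_full_mid (a point): Middle of the matching chair back, half way (6 mm) through its thickness; axes as panel_full.
- panel_narrow: Loose slatted miniature chair back, bare pale wood, a flat ladder 84 mm long but only 38 mm wide, three cross slats; bars 12 mm thick. Starts flat on the table. Origin: centre of its underside; x along the length, y the width, z up at the start. Not wanted.
- panel_short: Loose slatted miniature chair back, bare pale wood, a flat ladder only 54 mm long, 58 mm wide, one cross slat; bars 12 mm thick. Starts flat on the table. Origin: centre of its underside; x along the length, y the width, z up at the start. Not wanted.
- rack: Fixed plywood rack: base 140 x 130 x 18 mm; a board 110 x 104 x 10 mm is hinged above its -x edge between two steel ears (45 mm high, 130 mm over their outsides) and carries the sprung frame. Origin: centre of the base underside, on the table; x level, from hinge to back (the way the board rises), y along the hinge. Hinge axis 55 mm to -x of the origin, 36 mm above the table.
- tilt_board (a joint): Slope of the hinged board and of the frame's face: angle from horizontal in rad (0 level). It varies from 0.38 to 0.72. The face looks up and towards the rack's -x side, its far (+x) end high. The hinge is stiff by friction (6 N m) and must stay as it is.
- board_edge (a point): Middle of the upper edge of the hinged board (top surface), 110 mm along the board from the hinge. Shows whether the slope was changed.
- frame_face (a point): Centre of the face of the frame, a wooden rectangle 84 (up the slope) x 50 x 10 mm on a 6 mm metal plate of the same outline, 16 mm clear of the board. x up the slope, y level along the hinge, z square out of the face. Unpressed: 55 mm along the board from the hinge axis and 42 mm square off it. It sinks along -z when pressed.
- spring_frame (a joint): How far the sprung frame has been pressed in along its face's -z, in m: 0 free, 0.012 at the hard stop. Starts to move at about 1.5 N, then 600 N/m (about 5 N at half travel).
- mini_bench: White painted miniature bench, 70 x 130 x 100 mm high, origin under its centre. Bystander.
- cup: White plastic cup, 72 mm wide, 95 mm high, origin under its centre. Bystander.
- dish: White ceramic dish, 100 mm wide, 25 mm high, origin under its centre. Bystander.
There are look-alikes about, which are no part of the job. Leave any blue or pink look-alike of the panel_full alone.

How it is judged:
By the outcome, as a careful person would: the job done as asked, in the order asked, and still so for the second after the job is handed in, while the arm keeps its last pose, push and grip.
It also fails if it takes over 35 s, if anything falls off the work surface, if the arm or the gripper's body presses on something with over 40 N, if the wrist force passes 120 N, or if a joint passes its speed limit or range.

## Working session

There is one attempt and no reset: what is moved stays moved. The work goes in short steps, Python scripts to look and compute and a shell command to move; the robot and the scene stay as the last step left them, time stands still between calls to the robot, and variables do not carry over. Pictures are saved under pics/ and viewed, at most 10 in all, crops included, and the job is handed in when it is done.

```bash
mkdir -p pics; ls; python3 - <<'E'
from rig import readout, vision
import cv2
s=readout.get_state(); print({k:s[k] for k in('clock','position','ee_rot','width')})
for n in('scene','top'):
    cv2.imwrite(f'pics/{n}0.png',cv2.resize(vision.get_image(n),(800,600),interpolation=cv2.INTER_CUBIC)); p=vision.camera_params(n);print(n,p)
print(vision.camera_params('wrist'))
E
```

```text
pics
{'clock': 0.0, 'position': array([0.20220213, 0.53765915, 0.20832486]), 'ee_rot': array([-2.72979378e-04,  1.78946630e-01,  9.83858345e-01, -8.86055922e-04]), 'width': 0.08516157609414467}
scene {'intrinsics': array([[354.29151194,   0.        , 256.32283487],
       [  0.        , 354.29151194, 196.75254089],
       [  0.        ,   0.        ,   1.        ]]), 'rvec': array([ 1.47280544,  2.33096753, -0.69848574]), 'tvec': array([ 0.25102773, -0.43368239,  1.42399477])}
top {'intrinsics': array([[389.60359979,   0.        , 249.17669055],
       [  0.        , 389.60359979, 187.32445017],
       [  0.        ,   0.        ,   1.        ]]), 'rvec': array([ 2.13433763, -2.18340482,  0.12428629]), 'tvec': array([0.03673444, 0.63368004, 1.2822338 ])}
{'intrinsics': array([[343.34018056,   0.        , 255.02108768],
       [  0.        , 343.34018056, 200.15945063],
       [  0.        ,   0.        ,   1.        ]]), 'hand_eye': array([[ 1.65599965e-05, -9.65954926e-01, -2.58710418e-01,
         6.57750968e-02],
       [ 9.99999431e-01, -2.59913355e-04,  1.03445611e-03,
         1.15903593e-03],
       [-1.06648027e-03, -2.58710288e-01,  9.65954372e-01,
        -1.65274683e-01],
       [ 0.00000000e+00,  0.00000000e+00,  0.00000000e+00,
         1.00000000e+00]])}
```

View pics/scene0.png

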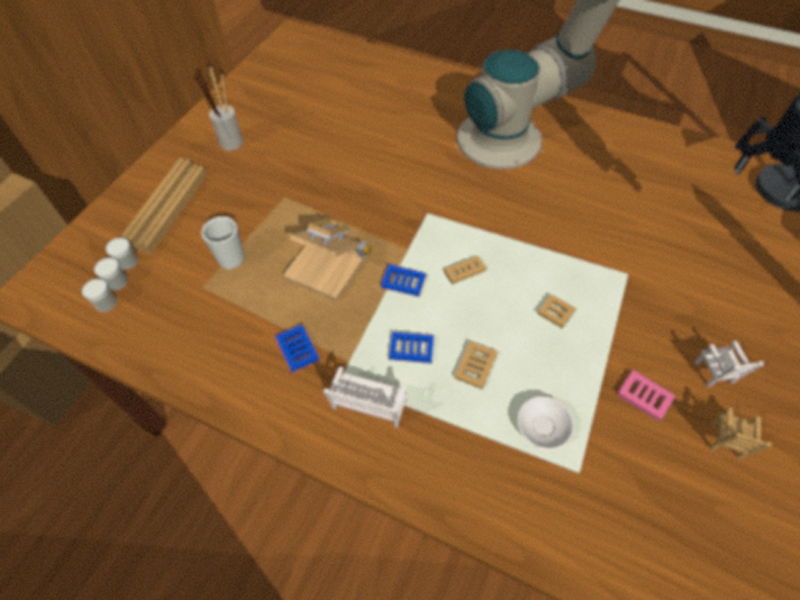

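View pics/top0.png

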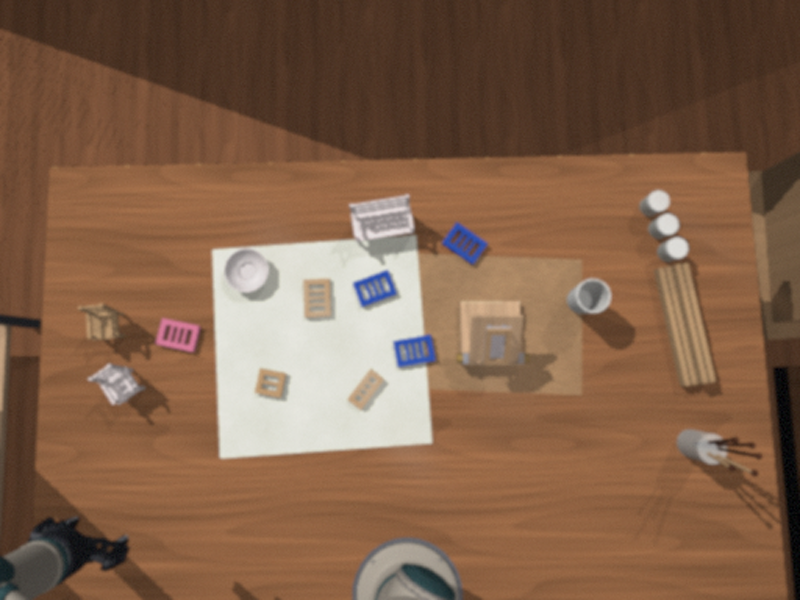

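The scene picture shows three bare-wood backs on the white mat and the rack on the brown mat. In the top view (800 px scale) the wide, long back is at (318,298), the rack at about (492,333) with its ears near (463,357) and (522,358), the narrow back at (367,390) and the short one at (271,384). The bench, dish and cup are well separated from these.

```bash
cat > h.py <<'E'
import numpy as np, cv2
from scipy.spatial.transform import Rotation as R
from rig import readout, vision
def tool(s=None):
    s=s or readout.get_state(); q=s['ee_rot']; T=np.eye(4)
    T[:3,:3]=R.from_quat(np.r_[q[1:],q[0]]).as_matrix(); T[:3,3]=s['position']; return T
def cam(n,T=None):
    p=vision.camera_params(n); K=p['intrinsics']
    if n=='wrist': C=T@p['hand_eye']
    else:
        Rm=cv2.Rodrigues(p['rvec'])[0]; C=np.eye(4); C[:3,:3]=Rm.T; C[:3,3]=-Rm.T@p['tvec']
    return K,C
def back(KC,uv,z):
    K,C=KC; d=np.c_[np.atleast_2d(uv),np.ones(len(np.atleast_2d(uv)))]@np.linalg.inv(K).T@C[:3,:3].T
    return C[:3,3]+d*((z-C[2,3])/d[:,2])[:,None]
def proj(KC,P):
    K,C=KC; q=(np.atleast_2d(P)-C[:3,3])@C[:3,:3]@K.T; return q[:,:2]/q[:,2:]
def delta(T,pos,Rw):  # shift mm in tool axes, turn units in tool axes
    return (T[:3,:3].T@(pos-T[:3,3])*1e3).round(1),(R.from_matrix(T[:3,:3].T@Rw).as_rotvec(degrees=True)/6).round(3)
E
python3 - <<'E'
from h import *
k=cam('top')
for n,uv,z in(('full',(318,298),.012),('ear',(463,357),.045),('ear2',(522,358),.045),('basefar',(460,301),.018),('basefar2',(520,300),.018),('bench',(382,220),.05),('dish',(248,272),.02),('cup',(592,297),.09),('narrow',(367,390),.012),('short',(271,384),.012),('blue',(375,289),.01)):
    print(n,back(k,np.array(uv)*.64,z).round(3))
print(tool().round(3))
E
```

```text
full [[0.629 0.18  0.012]]
ear [[ 0.492 -0.131  0.045]]
ear2 [[ 0.487 -0.257  0.045]]
basefar [[ 0.615 -0.132  0.018]]
basefar2 [[ 0.614 -0.264  0.018]]
bench [[0.793 0.035 0.05 ]]
dish [[0.69  0.333 0.02 ]]
cup [[ 0.609 -0.398  0.09 ]]
narrow [[0.426 0.076 0.012]]
short [[0.444 0.284 0.012]]
blue [[0.647 0.054 0.01 ]]
[[-0.936  0.352 -0.001  0.202]
 [ 0.352  0.936 -0.001  0.538]
 [ 0.    -0.002 -1.     0.208]
 [ 0.     0.     0.     1.   ]]
```

```bash
python3 -m handwheel '[[[0,0,0],[0,0,-0.86],-1],[[0,0,0],[0,0,-0.86],-1],[[0,0,0],[0,0,-0.86],-1],[[0,0,0],[0,0,-0.86],-1],[[-43,-36,6],[0,0,0],-1],[[-43,-36,6],[0,0,0],-1],[[-43,-36,6],[0,0,0],-1],[[-43,-36,6],[0,0,0],-1],[[-43,-36,6],[0,0,0],-1],[[-43,-36,6],[0,0,0],-1],[[-43,-36,6],[0,0,0],-1],[[-43,-36,6],[0,0,0],-1],[[-43,-36,6],[0,0,0],-1],[[-43,-36,6],[0,0,0],-0.6],[[0,0,0],[0,0,0],-0.6],[[0,0,0],[0,0,0],-0.6]]' 60
python3 - <<'E'
from h import *
T=tool(); np.save('T1.npy',T); print(T.round(3),readout.get_state()['width'])
im=vision.get_image('wrist'); np.save('w1.npy',im); cv2.imwrite('pics/w1.png',im)
E
```

```text
clock: 2.1
position: [0.6319, 0.1784, 0.1484]
ee_rot: [-0.001, 0.0, 1.0, 0.0]
contact_force: [0.3, 0.6, 0.8]
width: 0.0682
gripper_force: 0.0
[[-1.     0.    -0.002  0.632]
 [ 0.     1.     0.     0.178]
 [ 0.002  0.    -1.     0.148]
 [ 0.     0.     0.     1.   ]] 0.06824299335437789
```

View pics/w1.png

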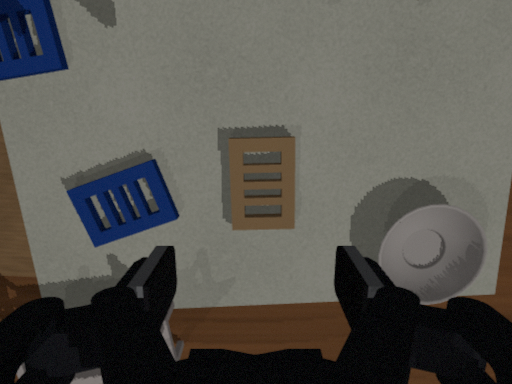

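The wrist picture shows the full back (corners about (229,137), (293,136), (294,228), (231,230)) with four gaps, almost aligned with the tool. The dish is at (432,252) and a blue look-alike at (123,203).

```bash
cat >> h.py <<'E'
def tanbox(im,roi):
    x0,y0,x1,y1=roi; h=cv2.cvtColor(im,cv2.COLOR_BGR2HSV); m=((h[...,0]<22)&(h[...,1]>70)&(h[...,2]>60)).astype(np.uint8)
    k=np.zeros_like(m); k[y0:y1,x0:x1]=m[y0:y1,x0:x1]
    c=max(cv2.findContours(k,cv2.RETR_EXTERNAL,cv2.CHAIN_APPROX_NONE)[0],key=cv2.contourArea)
    return c[:,0,:].astype(float)
E
python3 - <<'E'
from h import *
T=np.load('T1.npy'); im=np.load('w1.npy'); c=tanbox(im,(205,110,320,255))
P=back(cam('wrist',T),c,.012)[:,:2]
r=cv2.minAreaRect((P*1000).astype(np.float32)); print(r); print(cv2.minAreaRect(c.astype(np.float32)))
# finger-camera sanity: top view of same panel
im=vision.get_image('top'); 
E
```

```text
((632.5162963867188, 186.0860595703125), (84.58502960205078, 57.81697082519531), 1.6390057802200317)
((261.0, 183.0), (92.0, 66.0), 90.0)
```

```bash
python3 -m handwheel '[[[-0.5,7.7,0],[0,0,-0.2],-0.6],[[0,0,30],[0,0,0],-0.6],[[0,0,35],[0,0,0],-0.6],[[0,0,35],[0,0,0],-0.6],[[0,0,25],[0,0,0],-0.6],[[0,0,10],[0,0,0],-0.6],[[0,0,0],[0,0,0],-0.6],[[0,0,0],[0,0,0],-0.6]]'
python3 - <<'E'
from h import *
T=tool(); np.save('T2.npy',T); print(T.round(4),readout.get_state()['contact_force'])
im=vision.get_image('wrist'); np.save('w2.npy',im); cv2.imwrite('pics/w2.png',im)
E
```

```text
clock: 3.2
position: [0.6341, 0.1867, 0.0156]
ee_rot: [0.001, -0.011, 1.0, 0.0]
contact_force: [0.2, 0.4, 0.5]
width: 0.0686
gripper_force: 0.0
[[-9.998e-01 -2.200e-02  2.600e-03  6.341e-01]
 [-2.190e-02  9.998e-01  6.000e-04  1.867e-01]
 [-2.600e-03  5.000e-04 -1.000e+00  1.560e-02]
 [ 0.000e+00  0.000e+00  0.000e+00  1.000e+00]] [0.15068099 0.4222669  0.52798499]
```

View pics/w2.png

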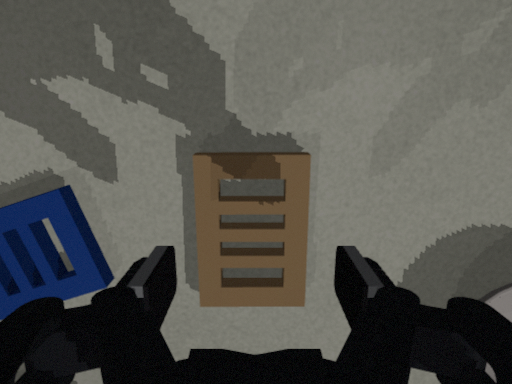

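The back sits centred between the open fingers (panel columns 194–310, finger inner edges at 174 and 337) and square to them. Next I creep down to find the table.

```bash
python3 -m handwheel '[[[0.8,0,5],[0,0,0],-0.6],[[0,0,4],[0,0,0],-0.6],[[0,0,3],[0,0,0],-0.6],[[0,0,0],[0,0,0],-0.6]]'
```

```text
clock: 3.75
position: [0.632, 0.186, 0.0017]
ee_rot: [-0.0, -0.011, 1.0, -0.0]
contact_force: [0.9, 0.1, 0.7]
width: 0.0687
gripper_force: 0.0
```

```bash
python3 -m handwheel '[[[0,0,1.5],[0,0,0],-0.6],[[0,0,1.5],[0,0,0],-0.6],[[0,0,0],[0,0,0],-0.6]]'
```

```text
clock: 4.12
position: [0.6322, 0.1861, -0.0009]
ee_rot: [-0.0, -0.011, 1.0, 0.0]
contact_force: [-0.5, 0.3, 0.4]
width: 0.0685
gripper_force: 0.0
```

```bash
python3 -m handwheel '[[[0,0,1.5],[0,0,0],-0.6],[[0,0,1.5],[0,0,0],-0.6],[[0,0,0],[0,0,0],-0.6]]'
```

```text
clock: 4.5
position: [0.6322, 0.1861, -0.004]
ee_rot: [-0.0, -0.011, 1.0, 0.0]
contact_force: [-0.3, -0.3, 0.4]
width: 0.0683
gripper_force: 0.0
```

```bash
python3 -m handwheel '[[[0,0,0],[0,0,0],0.2],[[0,0,0],[0,0,0],0.2],[[0,0,0],[0,0,0],0.2],[[0,0,0],[0,0,0],0.2]]' 60
```

```text
clock: 5.0
position: [0.6324, 0.1861, -0.0037]
ee_rot: [0.0, -0.011, 1.0, 0.0]
contact_force: [0.4, 0.0, 0.0]
width: 0.0337
gripper_force: 0.0
```

```bash
python3 - <<'E'
from h import *
im=vision.get_image('wrist'); cv2.imwrite('pics/w3.png',im); print(readout.get_state()['contact_force'],readout.get_state()['width'])
E
```

```text
[-0.49717077  0.40870788  0.40307071] 0.03415739166055083
```

View pics/w3.png

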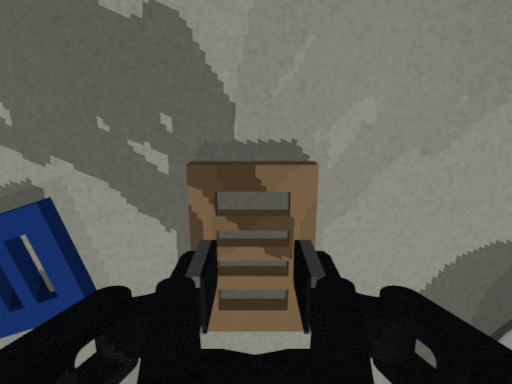

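The fingers have closed to 34 mm above the back (tips at rows ~240, columns 213/310) with the back untouched, so the TCP height was not low enough with this finger geometry. I'll check the heights numerically.

```bash
python3 - <<'E'
from h import *
T=tool(); k=cam('wrist',T); print(T[:3,3].round(4))
c=np.array([.6325,.186]);a=np.radians(1.3);u=np.array([np.cos(a),np.sin(a)]);v=np.array([-u[1],u[0]])
for z in (.012,):
  P=[np.r_[c+s*.042*u+t*.029*v,z] for s in(-1,1) for t in(-1,1)]
  print('w3 pred',proj(k,P).round(0).tolist())
  print('w2 pred',proj(cam('wrist',np.load('T2.npy')),P).round(0).tolist())
print('tips: width 34 at tool z')
for tz in(0,-.005,-.01,-.015,-.02,-.025): print(tz,proj(k,[(T@[x,y,tz,1])[:3] for x in(.011,) for y in(-.017,.017)]).round(0).tolist(), proj(k,[(T@[.011,y,tz,1])[:3] for y in(-.0342,.0342)]).round(0).tolist())
E
```

```text
[ 0.6323  0.1861 -0.0038]
w3 pred [[185.0, 164.0], [318.0, 163.0], [194.0, 330.0], [310.0, 330.0]]
w2 pred [[192.0, 154.0], [310.0, 154.0], [199.0, 305.0], [304.0, 305.0]]
tips: width 34 at tool z
0 [[219.0, 219.0], [286.0, 219.0]] [[185.0, 219.0], [320.0, 219.0]]
-0.005 [[218.0, 222.0], [287.0, 222.0]] [[183.0, 222.0], [322.0, 222.0]]
-0.01 [[216.0, 226.0], [288.0, 226.0]] [[180.0, 226.0], [324.0, 226.0]]
-0.015 [[215.0, 229.0], [289.0, 229.0]] [[178.0, 229.0], [326.0, 229.0]]
-0.02 [[214.0, 233.0], [290.0, 233.0]] [[176.0, 233.0], [328.0, 233.0]]
-0.025 [[213.0, 237.0], [291.0, 237.0]] [[173.0, 237.0], [330.0, 237.0]]
```

```bash
python3 -m handwheel '[[[0,0,0],[0,0,0],-0.6],[[0,0,0],[0,0,0],-0.6],[[0,0,0],[0,0,0],-0.6],[[0,0,0],[0,0,0],-0.6]]'; python3 -m handwheel '[[[0,0,3],[0,0,0],-0.6],[[0,0,3],[0,0,0],-0.6],[[0,0,0],[0,0,0],-0.6]]'
```

```text
clock: 5.55
position: [0.6323, 0.1861, -0.0038]
ee_rot: [0.0, -0.011, 1.0, 0.0]
contact_force: [-0.5, 0.1, 0.8]
width: 0.0682
gripper_force: 0.0
clock: 5.92
position: [0.632, 0.186, -0.0103]
ee_rot: [-0.0, -0.011, 1.0, -0.0]
contact_force: [0.4, -0.5, 0.2]
width: 0.068
gripper_force: 0.0
```

```bash
python3 -m handwheel '[[[0,0,2],[0,0,0],-0.6],[[0,0,2],[0,0,0],-0.6],[[0,0,0],[0,0,0],-0.6]]'
```

```text
clock: 6.3
position: [0.6322, 0.1861, -0.014]
ee_rot: [-0.0, -0.011, 1.0, -0.0]
contact_force: [-0.1, 0.7, 0.8]
width: 0.0682
gripper_force: 0.0
```

```bash
python3 -m handwheel '[[[0,0,2],[0,0,0],-0.6],[[0,0,2],[0,0,0],-0.6],[[0,0,0],[0,0,0],-0.6]]'
```

```text
clock: 6.68
position: [0.6321, 0.1861, -0.018]
ee_rot: [-0.0, -0.011, 1.0, -0.0]
contact_force: [-0.0, 0.1, 0.1]
width: 0.0683
gripper_force: 0.0
```

```bash
python3 -m handwheel '[[[0,0,1.5],[0,0,0],-0.6],[[0,0,1.5],[0,0,0],-0.6],[[0,0,0],[0,0,0],-0.6]]'
python3 - <<'E'
from h import *
im=vision.get_image('wrist'); cv2.imwrite('pics/w4.png',im)
E
```

```text
clock: 7.05
position: [0.6322, 0.1861, -0.021]
ee_rot: [-0.0, -0.011, 1.0, 0.0]
contact_force: [-0.1, -0.6, -0.6]
width: 0.0684
gripper_force: 0.0
```

View pics/w4.png

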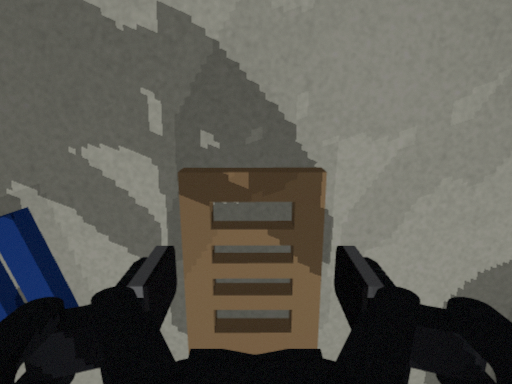

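The finger gap (174–337 = 68 mm) has the same scale as the back's top face (183–321 = 58 mm), so the tips are only now level with the top of the bars. I'll go further down.

```bash
python3 -m handwheel '[[[0,0,2],[0,0,0],-0.6],[[0,0,2],[0,0,0],-0.6],[[0,0,0],[0,0,0],-0.6]]'
```

```text
clock: 7.48
position: [0.6321, 0.1861, -0.0251]
ee_rot: [-0.0, -0.011, 1.0, -0.0]
contact_force: [-0.6, 0.8, -0.2]
width: 0.0681
gripper_force: 0.0
```

```bash
python3 -m handwheel '[[[0,0,1.5],[0,0,0],-0.6],[[0,0,1.5],[0,0,0],-0.6],[[0,0,0],[0,0,0],-0.6]]'
```

```text
clock: 7.85
position: [0.6322, 0.1861, -0.028]
ee_rot: [-0.0, -0.011, 1.0, 0.0]
contact_force: [0.6, 1.0, 0.1]
width: 0.0686
gripper_force: 0.0
```

```bash
python3 -m handwheel '[[[0,0,0],[0,0,0],-0.5],[[0,0,0],[0,0,0],-0.2],[[0,0,0],[0,0,0],0],[[0,0,0],[0,0,0],0]]' 60
```

```text
clock: 8.35
position: [0.6333, 0.1863, -0.0262]
ee_rot: [0.001, -0.011, 1.0, 0.0]
contact_force: [-0.3, 0.1, 6.8]
width: 0.0564
gripper_force: 67.5
```

```bash
python3 -m handwheel '[[[0,0,-10],[0,0,0],0],[[0,0,-40],[0,0,0],0],[[0,0,-50],[0,0,0],0],[[0,0,-50],[0,0,0],0],[[4,-47,-16],[0,0,0],0],[[4,-47,-16],[0,0,0],0],[[4,-47,-16],[0,0,0],0],[[4,-47,-16],[0,0,0],0],[[4,-47,-16],[0,0,0],0],[[4,-47,-16],[0,0,0],0],[[4,-47,-16],[0,0,0],0],[[4,-47,-16],[0,0,0],0],[[0,0,0],[0,0,0],0],[[0,0,0],[0,0,0],0]]'
python3 - <<'E'
from h import *
T=tool(); np.save('T5.npy',T); print(T.round(4))
im=vision.get_image('wrist'); np.save('w5.npy',im); cv2.imwrite('pics/w5.png',cv2.resize(im,(800,600),interpolation=cv2.INTER_CUBIC))
np.save('s5.npy',vision.get_image('scene'))
E
```

```text
clock: 10.1
position: [0.6079, -0.19, 0.2499]
ee_rot: [-0.0, -0.01, 1.0, 0.001]
contact_force: [-0.1, 0.3, -0.9]
width: 0.0565
gripper_force: 63.9
[[-9.998e-01 -2.090e-02 -6.000e-04  6.079e-01]
 [-2.090e-02  9.998e-01  1.300e-03 -1.900e-01]
 [ 6.000e-04  1.300e-03 -1.000e+00  2.499e-01]
 [ 0.000e+00  0.000e+00  0.000e+00  1.000e+00]]
```

View pics/w5.png

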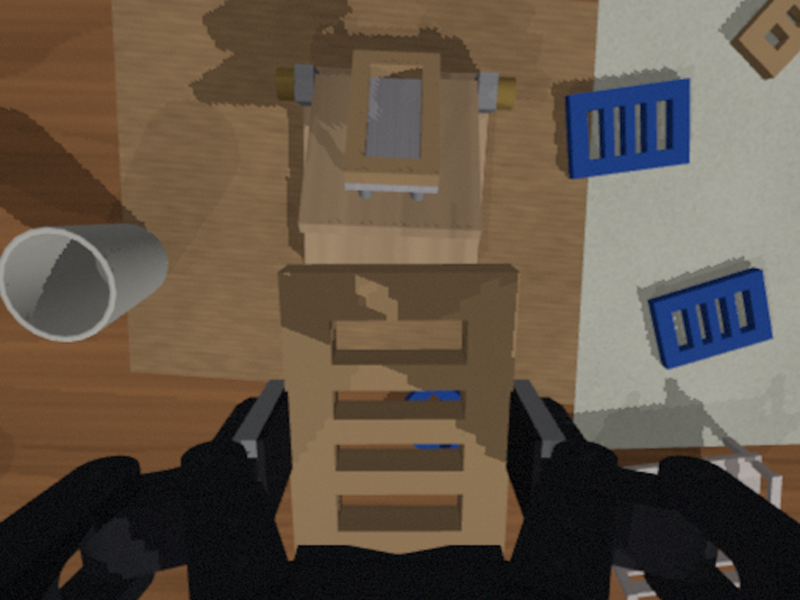

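The wrist view shows the back held squarely between the fingers. The rack is at (393,150) with ears at (303,83) and (488,90), and the frame face runs from about (355,50)–(440,53) down to about (346,175)–(438,180). I'll enlarge the rack to measure it.

```bash
python3 - <<'E'
from h import *
im=np.load('w5.npy'); cv2.imwrite('pics/w5c.png',cv2.resize(im[20:170,170:340],None,fx=4,fy=4,interpolation=cv2.INTER_CUBIC)[:600,:680])
k=cam('wrist',np.load('T5.npy'));T=np.load('T5.npy')
print(proj(k,[(T@[x,y,-.0382,1])[:3] for x in(.042,-.042) for y in(-.029,.029)]).round(1).tolist())
E
```

```text
[[174.0, 172.4], [328.7, 172.4], [185.7, 361.5], [318.0, 361.4]]
```

View pics/w5c.png

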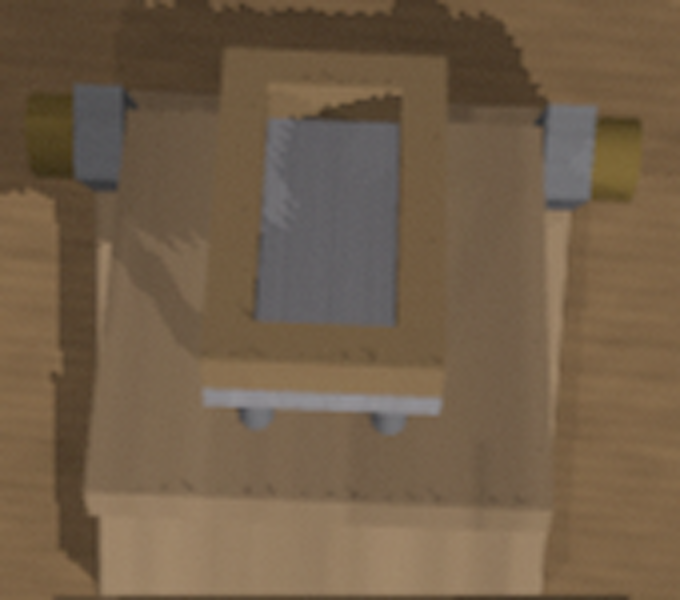

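```bash
cat > fit.py <<'E'
from h import *
from scipy.optimize import least_squares
def rackpts(p,sny):
    x,y,yaw,th=p; s,n,yy=np.array(sny).T
    L=np.c_[-.055+s*np.cos(th)-n*np.sin(th),yy,.036+s*np.sin(th)+n*np.cos(th)]
    return R.from_euler('z',yaw).apply(L)+[x,y,0]
def frame_pose(p):
    return rackpts(p,[[.055,.042,0]])[0], R.from_euler('z',p[2]).as_matrix()@R.from_euler('y',-p[3]).as_matrix()
E
python3 - <<'E'
from fit import *
T=np.load('T5.npy'); K,C=cam('wrist',T)
C0=C.copy(); C0[:3,3]-=T[:3,1]*.00116
sny=[(.013,.042,-.025),(.013,.042,.025),(.097,.042,-.025),(.097,.042,.025),(.097,.026,-.025),(.097,.026,.025),(.11,0,-.052),(.11,0,.052)]
uv=np.array([(224,48),(447,57),(203,358),(443,367),(203,405),(441,412),(88,492),(550,510)])/4+[170,20]-.375
for CC in(C,C0):
    f=lambda p:(proj((K,CC),rackpts(p,sny))-uv).ravel()
    r=least_squares(f,[.547,-.195,0,.55]); print(r.x.round(4),np.degrees(r.x[2:]).round(2)); print(r.fun.reshape(-1,2).round(1).tolist())
    g=lambda p:(proj((K,CC),rackpts(p,sny)+[0,0,p[4]]) if 0 else proj((K,CC),rackpts(p[:4],sny)+[0,0,p[4]])-uv).ravel()
    q=least_squares(g,[.547,-.195,0,.55,0]); print('free z',q.x.round(4),abs(q.fun).max().round(2))
np.save('rack.npy',r.x); print(frame_pose(r.x))
s=np.load('s5.npy'); k=cam('scene'); print(proj(k,rackpts(r.x,sny)).round(0).tolist())
E
```

```text
[ 0.544  -0.1934 -0.0168  0.6155] [-0.96 35.27]
[[0.1, -2.2], [-0.0, -2.1], [-0.7, -0.6], [0.7, -0.5], [0.6, -1.2], [-0.6, -0.7], [0.9, 4.2], [-1.1, 3.9]]
free z [ 0.5433 -0.1935 -0.0169  0.6078 -0.0065] 3.16
[ 0.544  -0.1946 -0.0168  0.6155] [-0.96 35.27]
[[0.1, -2.2], [-0.0, -2.1], [-0.7, -0.6], [0.7, -0.5], [0.6, -1.2], [-0.6, -0.7], [0.9, 4.2], [-1.1, 3.9]]
free z [ 0.5433 -0.1947 -0.0169  0.6078 -0.0065] 3.16
(array([ 0.50963998, -0.19402023,  0.10204828]), array([[ 0.81634911,  0.01678995, -0.57731468],
       [-0.0137084 ,  0.99985904,  0.00969445],
       [ 0.57739607,  0.        ,  0.8164642 ]]))
[[211.0, 138.0], [224.0, 143.0], [198.0, 143.0], [212.0, 148.0], [197.0, 147.0], [211.0, 153.0], [186.0, 153.0], [214.0, 164.0]]
```

```bash
python3 - <<'E'
from fit import *
T=np.load('T5.npy'); K,C=cam('wrist',T)
C[:3,3]-=T[:3,1]*.00116
sny=[(.013,.042,-.025),(.013,.042,.025),(.097,.042,-.025),(.097,.042,.025),(.097,.026,-.025),(.097,.026,.025),(.11,.01,-.052),(.11,.01,.052)]
uv=np.array([(224,48),(447,57),(203,358),(443,367),(203,405),(441,412),(88,492),(550,510)])/4+[170,20]-.375
f=lambda p:(proj((K,C),rackpts(p,sny))-uv).ravel()
r=least_squares(f,[.547,-.195,0,.55]); print(r.x.round(4),np.degrees(r.x[2:]).round(2)); print(r.fun.reshape(-1,2).round(1).tolist())
g=lambda p:(proj((K,C),rackpts(p[:4],sny)+[0,0,p[4]])-uv).ravel()
q=least_squares(g,[.547,-.195,0,.55,0]); print('free z',q.x.round(4),abs(q.fun).max().round(2))
cov=np.linalg.inv(r.jac.T@r.jac)*.5; print('sd',np.sqrt(np.diag(cov)).round(4))
np.save('rack.npy',r.x); p,F=frame_pose(r.x); print(p)
G=F@np.diag([-1,1,-1.]); Tn=tool()
# panel underside centre at tool (0,0,-.0262); hover 40mm off the face
for h in(.06,.02): print(h,delta(Tn,p+F[:,2]*h-G@[0,0,-.0262],G), (p+F[:,2]*h-G@[0,0,-.0262]).round(4))
E
```

```text
[ 0.5462 -0.1946 -0.0161  0.6334] [-0.92 36.29]
[[0.1, -0.2], [-0.2, -0.2], [-0.8, 0.2], [0.8, 0.3], [0.6, -0.1], [-0.5, 0.3], [-1.0, -0.1], [1.0, -0.2]]
free z [ 0.546  -0.1946 -0.0162  0.6297 -0.0021] 0.78
sd [0.0007 0.0002 0.0044 0.0099]
[ 0.51072711 -0.19402924  0.10240604]
0.06 (array([117.3,  -2.1, 120.1]), array([ 0.129, -6.058,  0.353])) [ 0.4907 -0.1937  0.1297]
0.02 (array([ 93.6,  -3.1, 152.4]), array([ 0.129, -6.058,  0.353])) [ 0.5144 -0.1941  0.0974]
```

```bash
python3 -m handwheel '[[[12,0,0],[0.018,-0.865,0.05],0],[[12,0,0],[0.018,-0.865,0.05],0],[[12,0,0],[0.018,-0.865,0.05],0],[[12,0,0],[0.018,-0.865,0.05],0],[[12,0,0],[0.018,-0.865,0.05],0],[[12,0,0],[0.018,-0.865,0.05],0],[[12,0,0],[0.018,-0.865,0.05],0],[[0,0,0],[0,0,0],0],[[0,0,0],[0,0,0],0]]'
cat > go.py <<'E'
from fit import *
p,F=frame_pose(np.load('rack.npy')); G=F@np.diag([-1,1,-1.]); Tn=tool()
U=.0262
for h in(.06,.02,.004): print(h,delta(Tn,p+F[:,2]*h-G@[0,0,-U],G))
print(readout.get_state()['contact_force'])
E
python3 go.py
```

```text
clock: 11.32
position: [0.5299, -0.1912, 0.2292]
ee_rot: [0.312, 0.007, 0.95, -0.004]
contact_force: [0.2, -0.2, -1.0]
width: 0.0565
gripper_force: 63.9
0.06 (array([90.5, -2.9, 56.9]), array([-0.018,  0.016,  0.011]))
0.02 (array([90.6, -2.9, 96.9]), array([-0.018,  0.016,  0.011]))
0.004 (array([ 90.6,  -2.8, 112.9]), array([-0.018,  0.016,  0.011]))
[ 0.20464937 -0.21465716 -0.97211418]
```

```bash
python3 -m handwheel '[[[30,-1,10],[0,0,0],0],[[30,-1,10],[0,0,0],0],[[30.5,-1,10],[0,0,0],0],[[0,0,20],[0,0,0],0],[[0,0,20],[0,0,0],0],[[0,0,17],[0,0,0],0],[[0,0,0],[0,0,0],0],[[0,0,0],[0,0,0],0]]'
python3 go.py; python3 - <<'E'
from h import *
T=tool(); np.save('T6.npy',T)
im=vision.get_image('wrist'); np.save('w6.npy',im); cv2.imwrite('pics/w6.png',cv2.resize(im[90:384,120:400],None,fx=2,fy=2,interpolation=cv2.INTER_CUBIC))
E
```

```text
clock: 12.32
position: [0.5244, -0.1726, 0.1302]
ee_rot: [0.283, 0.025, 0.959, -0.017]
contact_force: [0.2, -0.4, -0.3]
width: 0.0562
gripper_force: 63.9
0.06 (array([ 27.7, -23. , -16.7]), array([-0.374, -0.571, -0.227]))
0.02 (array([ 25.3, -21.4,  23.2]), array([-0.374, -0.571, -0.227]))
0.004 (array([ 24.4, -20.7,  39.1]), array([-0.374, -0.571, -0.227]))
[ 0.20880431 -0.35517751 -0.28554467]
```

View pics/w6.png

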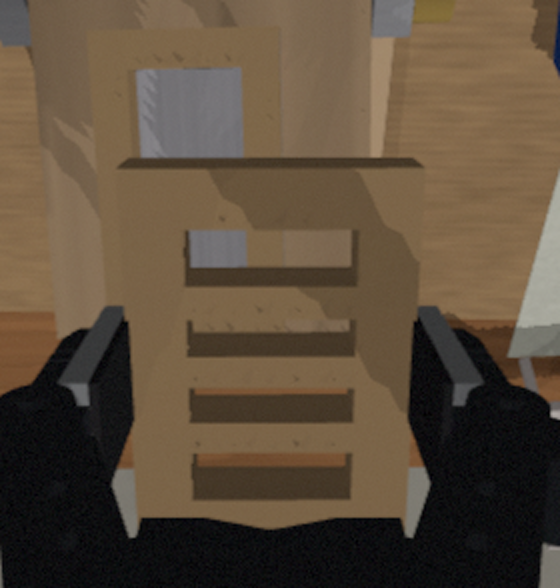

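The picture shows the back about 20 mm to the right of and up-slope from the frame (frame left edge at column 90, back left edge at column 120, 2x crop). The arm fell short of the command, so I'll check the joints.

```bash
python3 -c "
from rig import readout
s=readout.get_state();print(s['qpos'].round(3),s['qd'].round(3))"
```

```text
[-0.655  0.082  2.161  0.666  0.492 -2.703] [-0.007 -0.008  0.009  0.003 -0.003 -0.001]
```

```bash
python3 -m handwheel '[[[0,0,-40],[0,0,0],0],[[0,0,-40],[0,0,1],0],[[0,0,0],[0,0,1],0],[[0,0,0],[0,0,1],0],[[0,0,0],[0,0,1],0],[[0,0,0],[0,0,1],0],[[0,0,0],[0,0,1],0],[[0,0,0],[0,0,1],0],[[0,0,0],[0,0,1],0],[[0,0,0],[0,0,1],0],[[0,0,0],[0,0,1],0],[[0,0,0],[0,0,1],0],[[0,0,0],[0,0,1],0],[[0,0,0],[0,0,1],0],[[0,0,0],[0,0,1],0],[[0,0,0],[0,0,1],0]]'
python3 -m handwheel '[[[0,0,0],[0,0,1],0],[[0,0,0],[0,0,1],0],[[0,0,0],[0,0,1],0],[[0,0,0],[0,0,1],0],[[0,0,0],[0,0,1],0],[[0,0,0],[0,0,1],0],[[0,0,0],[0,0,1],0],[[0,0,0],[0,0,1],0],[[0,0,0],[0,0,1],0],[[0,0,0],[0,0,1],0],[[0,0,0],[0,0,1],0],[[0,0,0],[0,0,1],0],[[0,0,0],[0,0,1],0],[[0,0,0],[0,0,1],0],[[0,0,0],[0,0,1],0]]'
sed -i 's/diag(\[-1,1,-1.\])/diag([1,-1,-1.])/' go.py; python3 go.py; python3 -c "
from rig import readout
s=readout.get_state();print(s['qpos'].round(3))"
```

```text
clock: 14.38
position: [0.4798, -0.1691, 0.1974]
ee_rot: [0.212, 0.697, 0.658, 0.188]
contact_force: [-1.0, 0.1, -0.7]
width: 0.0564
gripper_force: 64.3
clock: 16.25
position: [0.4798, -0.1691, 0.1975]
ee_rot: [0.017, 0.959, -0.028, 0.283]
contact_force: [0.1, 0.3, -0.7]
width: 0.0564
gripper_force: 64.3
0.06 (array([-26.6,  22.7,  64. ]), array([ 0.387,  0.571, -0.273]))
0.02 (array([-24.2,  21.1, 103.9]), array([ 0.387,  0.571, -0.273]))
0.004 (array([-23.3,  20.4, 119.9]), array([ 0.387,  0.571, -0.273]))
[ 0.07078149  0.30398017 -0.67998514]
[-0.733 -0.076  2.111  0.53   0.701  0.555]
```

```bash
python3 -m handwheel '[[[-6,7,20],[0.2,0.285,-0.136],0],[[-6,7,20],[0.19,0.285,-0.136],0],[[0,0,0],[0,0,0],0],[[0,0,0],[0,0,0],0]]'
python3 go.py
```

```text
clock: 16.75
position: [0.4916, -0.1841, 0.1578]
ee_rot: [0.003, 0.95, -0.006, 0.311]
contact_force: [-0.2, 1.2, -0.1]
width: 0.0562
gripper_force: 64.2
0.06 (array([-17.3,   9.5,  22.3]), array([-0.006,  0.005,  0.03 ]))
0.02 (array([-17.3,   9.6,  62.3]), array([-0.006,  0.005,  0.03 ]))
0.004 (array([-17.3,   9.6,  78.3]), array([-0.006,  0.005,  0.03 ]))
[-0.16396593  1.16717738 -0.11539728]
```

```bash
python3 -m handwheel '[[[-9,5,15],[0,0,0.03],0],[[-8.3,4.6,22],[0,0,0],0],[[0,0,21],[0,0,0],0],[[0,0,0],[0,0,0],0],[[0,0,0],[0,0,0],0]]'
python3 go.py; python3 - <<'E'
from h import *
T=tool(); np.save('T7.npy',T); print(readout.get_state()['qpos'].round(3))
im=vision.get_image('wrist'); np.save('w7.npy',im); cv2.imwrite('pics/w7.png',cv2.resize(im[90:384,120:400],None,fx=2,fy=2,interpolation=cv2.INTER_CUBIC))
np.save('s7.npy',vision.get_image('scene'))
E
```

```text
clock: 17.38
position: [0.5121, -0.1937, 0.1011]
ee_rot: [0.002, 0.95, -0.007, 0.312]
contact_force: [-0.0, -0.3, -1.6]
width: 0.0564
gripper_force: 64.2
0.06 (array([ -0.3,   0.3, -35.7]), array([-0.011, -0.002,  0.015]))
0.02 (array([-0.3,  0.4,  4.3]), array([-0.011, -0.002,  0.015]))
0.004 (array([-0.3,  0.4, 20.3]), array([-0.011, -0.002,  0.015]))
[-0.01469994 -0.27926387 -1.63574013]
[-0.797  0.142  2.243  1.034  0.507 -0.078]
```

View pics/w7.png

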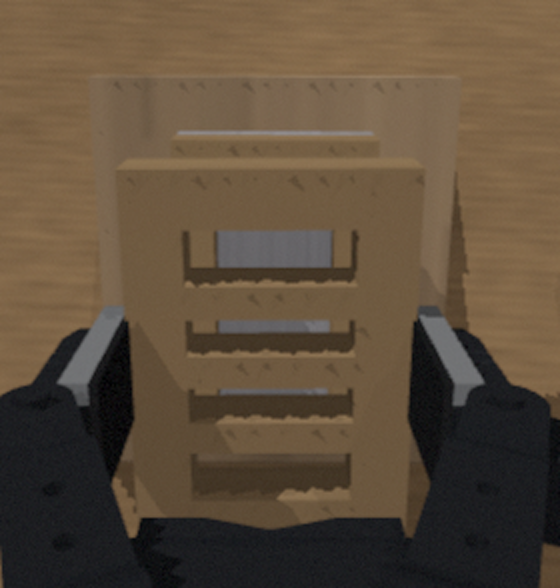

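The picture shows the back parallel to and almost centred over the frame. The frame's upper end spans columns 171–379 and the back 119–424 in the crop, so the frame is about 1 mm to the right. That is my tenth picture, so the rest goes by numbers.

```bash
python3 - <<'E'
from fit import *
T=np.load('T7.npy'); K,C=cam('wrist',T); C[:3,3]-=T[:3,1]*.00116
p=np.load('rack.npy')
sny=[(.097,.026,-.025),(.097,.026,.025),(.11,.01,-.052),(.11,.01,.052)]
q=proj((K,C),rackpts(p,sny)); print(((q-[120,90])*2).round(0).tolist(),'obs 175,131 376,131 | 90,77 460,77')
uv=np.array([(175,131),(376,131),(90,77),(460,77)])/2+[120,90]-.25
f=lambda d:(proj((K,C),rackpts(p,sny)+T[:3,:3]@d)-uv).ravel()
r=least_squares(f,[0,0,0]); print('rack shift in tool mm',(r.x*1e3).round(2),r.fun.round(1))
sc=[(x,y,-.001*z) for z in(38.2,) for x in(.042,) for y in(-.029,.029)]
uv2=np.array([(119.5,168),(424,168)])/2+[120,90]-.25
f2=lambda d:(proj((K,C),(np.array(sc)+[d[0],d[1],d[2]])@T[:3,:3].T+T[:3,3])-uv2).ravel()
r2=least_squares(f2,[0,0,0]); print('panel shift mm',(r2.x*1e3).round(2),r2.fun.round(1))
# interior slots of panel: edges of crossbars seen on the top face
E
```

```text
[[377.0, 132.0], [186.0, 131.0], [468.0, 78.0], [95.0, 77.0]] obs 175,131 376,131 | 90,77 460,77
rack shift in tool mm [-4.01592271e+08  2.57070814e+07  4.32358556e+09] [ 50.1 -13.5 -50.4 -13.5  92.6  13.5 -92.4  13.5]
panel shift mm [-0.46 -2.3   1.96] [ 0.  0. -0. -0.]
```

```bash
python3 - <<'E'
from fit import *
T=np.load('T7.npy'); print(vision.camera_params('wrist')['hand_eye'].round(4)[:3]); K,C0=cam('wrist',T); C=C0.copy()
C[:3,3]-=T[:3,1]*.00116
p=np.load('rack.npy')
sny=[(.097,.026,.025),(.097,.026,-.025),(.11,.01,.052),(.11,.01,-.052)]
uv=np.array([(175,131),(376,131),(90,77),(460,77)])/2+[120,90]-.25
f=lambda d:(proj((K,C),rackpts(p,sny)+T[:3,:3]@d)-uv).ravel()
r=least_squares(f,[0,0,0]); print('rack shift in tool mm',(r.x*1e3).round(2),r.fun.round(1))
for c in (C0,C):
    print(proj((K,c),[(T@[.042,y,-.0382,1])[:3] for y in(-.029,0,.029)]).round(1).tolist())
E
```

```text
[[-6.000e-04 -9.661e-01 -2.582e-01  6.560e-02]
 [ 1.000e+00 -3.000e-04 -9.000e-04 -1.300e-03]
 [ 8.000e-04 -2.582e-01  9.661e-01 -1.652e-01]]
rack shift in tool mm [ 0.33 -1.79 -0.84] [ 2.1  0.  -2.3  0.2 -1.1 -0.2  1.3 -0. ]
[[181.4, 173.5], [258.7, 173.5], [336.0, 173.5]]
[[184.5, 173.5], [261.8, 173.5], [339.1, 173.5]]
```

```bash
cat > st.py <<'E'
from fit import *
p,F=frame_pose(np.load('rack.npy')); s=readout.get_state(); T=tool(s); f=s['contact_force']
d,t=delta(T,p-F@np.diag([1,-1,-1.])@[0,0,-.0262],F@np.diag([1,-1,-1.]))
print('t',s['clock'],'h',-d[2],'xy',d[:2],'turn',t,'Fn',(f@F[:,2]).round(2),'Ft',(F.T@f)[:2].round(2),'M',(T[:3,:3].T@s['moment']).round(3),s['width'].round(4))
E
python3 st.py
python3 -m handwheel '[[[0.5,0.9,8],[0,0,0],0],[[0,0,6],[0,0,0],0],[[0,0,0],[0,0,0],0],[[0,0,0],[0,0,0],0]]' >/dev/null; python3 st.py
python3 -m handwheel '[[[0,0,2],[0,0,0],0],[[0,0,0],[0,0,0],0]]' >/dev/null; python3 st.py
python3 -m handwheel '[[[0,0,2],[0,0,0],0],[[0,0,0],[0,0,0],0]]' >/dev/null; python3 st.py
```

```text
Traceback (most recent call last):
  File "st.py", line 4, in <module>
    print('t',s['clock'],'h',-d[2],'xy',d[:2],'turn',t,'Fn',(f@F[:,2]).round(2),'Ft',(F.T@f)[:2].round(2),'M',(T[:3,:3].T@s['moment']).round(3),s['width'].round(4))
                                                                                                                                                ^^^^^^^^^^^^^^^^
AttributeError: 'float' object has no attribute 'round'
Traceback (most recent call last):
  File "st.py", line 4, in <module>
    print('t',s['clock'],'h',-d[2],'xy',d[:2],'turn',t,'Fn',(f@F[:,2]).round(2),'Ft',(F.T@f)[:2].round(2),'M',(T[:3,:3].T@s['moment']).round(3),s['width'].round(4))
                                                                                                                                                ^^^^^^^^^^^^^^^^
AttributeError: 'float' object has no attribute 'round'
Traceback (most recent call last):
  File "st.py", line 4, in <module>
    print('t',s['clock'],'h',-d[2],'xy',d[:2],'turn',t,'Fn',(f@F[:,2]).round(2),'Ft',(F.T@f)[:2].round(2),'M',(T[:3,:3].T@s['moment']).round(3),s['width'].round(4))
                                                                                                                                                ^^^^^^^^^^^^^^^^
AttributeError: 'float' object has no attribute 'round'
Traceback (most recent call last):
  File "st.py", line 4, in <module>
    print('t',s['clock'],'h',-d[2],'xy',d[:2],'turn',t,'Fn',(f@F[:,2]).round(2),'Ft',(F.T@f)[:2].round(2),'M',(T[:3,:3].T@s['moment']).round(3),s['width'].round(4))
                                                                                                                                                ^^^^^^^^^^^^^^^^
AttributeError: 'float' object has no attribute 'round'
```

```bash
sed -i "s/s\['width'\].round(4)/s['width']/" st.py; python3 st.py; python3 - <<'E'
from h import *
for _ in range(3):
    print(vision.camera_params('wrist')['hand_eye'][:3,3].round(5),vision.camera_params('scene')['tvec'].round(4))
E
```

```text
t 18.475 h -5.5 xy [ 0.4 -0.5] turn [-0.017  0.012 -0.002] Fn -0.64 Ft [-0.13  1.2 ] M [ 0.05  -0.383 -0.014] 0.05604897428621767
[ 0.06559 -0.00125 -0.1652 ] [ 0.251  -0.4337  1.424 ]
[ 0.06559 -0.00125 -0.1652 ] [ 0.251  -0.4337  1.424 ]
[ 0.06559 -0.00125 -0.1652 ] [ 0.251  -0.4337  1.424 ]
```

```bash
python3 -m handwheel '[[[1.1,0,0],[0,0,0],0],[[0,0,0],[0,0,0],0]]' >/dev/null; python3 st.py; python3 - <<'E'
from h import *
im=vision.get_image('wrist'); np.save('w8.npy',im); T=tool(); np.save('T8.npy',T)
a=im[120:192,225:285].astype(float).mean(1).round(0)
o=np.load('w7.npy')[120:192,225:285].astype(float).mean(1).round(0)
print([(120+i,*map(int,v),'|',*map(int,w)) for i,(v,w) in enumerate(zip(a,o))])
E
```

```text
t 18.725 h -5.6 xy [-0.9 -0.6] turn [-0.015  0.01   0.002] Fn -0.95 Ft [0.19 0.85] M [-0.002 -0.33  -0.031] 0.05646522039039153
[(120, 74, 104, 130, '|', 73, 103, 129), (121, 73, 103, 129, '|', 74, 104, 130), (122, 73, 103, 129, '|', 75, 106, 132), (123, 74, 104, 130, '|', 75, 106, 132), (124, 75, 106, 132, '|', 74, 104, 131), (125, 74, 105, 131, '|', 74, 104, 130), (126, 73, 103, 129, '|', 75, 105, 131), (127, 73, 103, 129, '|', 82, 110, 135), (128, 74, 104, 130, '|', 87, 112, 134), (129, 75, 105, 131, '|', 78, 100, 121), (130, 83, 111, 136, '|', 77, 100, 120), (131, 89, 114, 137, '|', 77, 99, 119), (132, 79, 102, 123, '|', 75, 97, 117), (133, 77, 100, 120, '|', 76, 98, 118), (134, 77, 99, 119, '|', 76, 98, 119), (135, 75, 97, 117, '|', 77, 99, 120), (136, 75, 96, 116, '|', 77, 100, 120), (137, 75, 97, 117, '|', 78, 100, 121), (138, 76, 98, 118, '|', 78, 100, 121), (139, 77, 99, 119, '|', 78, 100, 121), (140, 77, 99, 119, '|', 78, 100, 121), (141, 77, 99, 120, '|', 78, 100, 121), (142, 77, 99, 120, '|', 78, 100, 121), (143, 77, 99, 120, '|', 78, 100, 121), (144, 78, 100, 120, '|', 7
[... 1150 characters left out ...]
80, 110, 135), (174, 72, 100, 123, '|', 73, 101, 124), (175, 65, 90, 111, '|', 65, 91, 112), (176, 64, 90, 111, '|', 65, 90, 112), (177, 64, 89, 110, '|', 64, 90, 111), (178, 63, 88, 109, '|', 64, 89, 110), (179, 62, 87, 107, '|', 63, 88, 108), (180, 62, 87, 107, '|', 63, 88, 108), (181, 63, 88, 108, '|', 64, 89, 110), (182, 63, 88, 109, '|', 64, 89, 110), (183, 64, 89, 110, '|', 64, 90, 111), (184, 64, 89, 110, '|', 65, 90, 111), (185, 64, 90, 111, '|', 65, 90, 112), (186, 65, 90, 111, '|', 65, 91, 112), (187, 64, 90, 111, '|', 65, 91, 112), (188, 64, 90, 111, '|', 65, 90, 112), (189, 65, 90, 111, '|', 65, 91, 112), (190, 65, 90, 111, '|', 65, 90, 112), (191, 65, 90, 111, '|', 65, 90, 112)]
```

```bash
python3 - <<'E'
from h import *
im=np.load('w8.npy').astype(float)
def edges(sig,lo,hi):
    g=np.abs(np.diff(sig)); w=g[lo:hi]; i=lo+np.argmax(w); j=slice(max(i-2,lo),i+3); return round(float((np.arange(len(g))[j]+.5)@g[j]/g[j].sum()),2)
pl=im[162:165,:,0].mean(0)-0*im[162:165,:,2].mean(0); pt=im[178:186].mean(0).sum(1)
print('plate',edges(pl,190,225),edges(pl,290,325)); 
b=im[135:158].mean(0).sum(1)
print('panel',edges(pt,170,192),edges(pt,320,345))
for r in(132,150): print('board',r,edges(im[r:r+4].mean(0).sum(1),155,185),edges(im[r:r+4].mean(0).sum(1),325,360))
print(pl[195:225].round(0),pl[290:322].round(0))
E
```

```text
plate 200.43 309.51
panel 177.63 331.61
board 132 176.75 332.57
board 150 181.77 356.61
[ 76.  76.  76.  77.  77.  90. 111. 121. 121. 120. 120. 120. 122. 121.
 121. 121. 122. 122. 122. 122. 121. 120. 120. 119. 119. 119. 119. 119.
 119. 121.] [122. 125. 125. 126. 126. 126. 126. 125. 123. 122. 122. 121. 122. 121.
 122. 122. 123. 122. 124. 114.  95.  83.  84.  84.  83.  82.  82.  81.
  81.  82.  82.  82.]
```

```bash
for i in 1; do python3 -m handwheel '[[[0,0,2],[0,0,0],0],[[0,0,0],[0,0,0],0]]' >/dev/null; python3 st.py
python3 -m handwheel '[[[0,0,2],[0,0,0],0],[[0,0,0],[0,0,0],0]]' >/dev/null; python3 st.py
python3 -m handwheel '[[[0,0,1.5],[0,0,0],0],[[0,0,0],[0,0,0],0]]' >/dev/null; python3 st.py; done
```

```text
t 19.025 h -3.4 xy [-0.7 -0.5] turn [-0.017  0.013 -0.002] Fn -0.87 Ft [-0.37 -0.01] M [ 0.022 -0.3    0.003] 0.056866887238300495
t 19.275 h -1.4 xy [-0.6 -0.5] turn [-0.018  0.014 -0.002] Fn -0.61 Ft [-0.36  0.1 ] M [-0.022 -0.354 -0.026] 0.05611610226883355
t 19.525 h -0.1 xy [-0.8 -0.6] turn [-0.015  0.011 -0.   ] Fn 1.27 Ft [-0.61 -0.25] M [-0.046 -0.343 -0.006] 0.056531515795057545
```

```bash
python3 -m handwheel '[[[0,0,1.5],[0,0,0],0],[[0,0,0],[0,0,0],0],[[0,0,0],[0,0,0],0]]' >/dev/null; python3 st.py
python3 -m handwheel '[[[0,0,1.5],[0,0,0],0],[[0,0,0],[0,0,0],0],[[0,0,0],[0,0,0],0]]' >/dev/null; python3 st.py
```

```text
t 19.9 h 1.4 xy [-0.8 -0.6] turn [-0.014  0.011 -0.   ] Fn 2.27 Ft [-0.34  0.06] M [-0.01  -0.343 -0.018] 0.05647065469271087
t 20.275 h 2.9 xy [-0.8 -0.6] turn [-0.015  0.011 -0.   ] Fn 2.52 Ft [-0.59 -0.5 ] M [-0.074 -0.318 -0.036] 0.05640231603384419
```

```bash
python3 -m handwheel '[[[0,0,1.5],[0,0,0],0],[[0,0,1],[0,0,0],0],[[0,0,0],[0,0,0],0]]' >/dev/null; python3 st.py
for i in 1 2 3 4; do python3 -m handwheel '[[[0,0,0],[0,0,0],0]]' >/dev/null; python3 st.py; done
python3 - <<'E'
from h import *
im=vision.get_image('wrist'); print([(i+150,*map(int,v)) for i,v in enumerate(im[150:182,225:285].astype(float).mean(1))])
E
```

```text
t 20.65 h 5.5 xy [-0.8 -0.6] turn [-0.015  0.011 -0.001] Fn 4.67 Ft [0.01 0.2 ] M [-0.096 -0.3   -0.02 ] 0.056560797279055115
t 20.775 h 5.4 xy [-0.8 -0.6] turn [-0.015  0.011 -0.   ] Fn 3.98 Ft [-0.43  0.35] M [-0.107 -0.324 -0.042] 0.05644632904879798
t 20.9 h 5.4 xy [-0.8 -0.5] turn [-0.015  0.011  0.   ] Fn 4.63 Ft [-0.09 -0.2 ] M [-0.14  -0.315  0.003] 0.05634821716638287
t 21.025 h 5.4 xy [-0.8 -0.5] turn [-0.015  0.011 -0.   ] Fn 4.07 Ft [-0.56 -0.43] M [-0.094 -0.36   0.025] 0.05690930739252738
t 21.15 h 5.4 xy [-0.8 -0.6] turn [-0.015  0.011 -0.   ] Fn 4.74 Ft [-0.42  0.86] M [-0.018 -0.326  0.024] 0.05636771016367898
[(150, 77, 99, 119), (151, 77, 99, 119), (152, 77, 99, 119), (153, 77, 99, 119), (154, 77, 99, 119), (155, 77, 99, 119), (156, 77, 99, 119), (157, 77, 99, 119), (158, 76, 99, 119), (159, 76, 99, 119), (160, 77, 99, 119), (161, 77, 99, 119), (162, 77, 99, 119), (163, 99, 111, 126), (164, 133, 133, 138), (165, 131, 134, 140), (166, 94, 117, 137), (167, 82, 113, 137), (168, 80, 111, 136), (169, 79, 110, 135), (170, 81, 113, 137), (171, 81, 113, 137), (172, 81, 111, 136), (173, 79, 109, 133), (174, 72, 100, 123), (175, 64, 89, 111), (176, 64, 90, 111), (177, 63, 89, 110), (178, 63, 88, 109), (179, 62, 87, 107), (180, 61, 86, 107), (181, 63, 87, 108)]
```

```bash
python3 -c "
from rig import manip
print(manip.sign_off())"
```

```text
the job is handed in; nothing more can be done
None
```

I handed the job in at about 21 s with the matching back still gripped and pressed on the frame at about 5 N, which puts the frame about 6 mm in; by my measurements it is centred to within about 0.5 mm, and a small sideways moment suggests it bears slightly more on one long side.

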